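# Third hand for a kitchen drawer repair

### The job

Swing the bench lamp's arm clear of the jig, all the way to its stop on the left, then take the longer wooden rail, lay it flat on the jig board and press its end squarely against the middle of the cream drawer side, so that I can screw the two together. The drawer side is sprung: press it in to about half of its 24 mm travel (about 10 N), never to the end of its travel, and keep that push steady; finish while still holding the rail there, without letting go. Leave the short offcut, mug, tub and screwdriver where they are.

Things in the scene. Friction and masses are not known exactly. Their poses are not given: they have to be found in the camera images.
- jig: Fixed assembly jig: plywood board 170 (its x) by 260 (its y) by 12 mm thick, origin at its underside centre, z up. Two dark posts at its +y end (26 mm square, at x = +-60, y = 110 mm, 62 mm high) back the sprung drawer side. The rail lies along jig y on the free part, y = -130 to 55 mm, and is pushed towards jig +y, which points to the robot's left (within 0.3 rad).
- panel: Drawer side: cream board standing on edge across the jig, 150 mm (jig x) by 18 mm thick, its top edge 69 mm above the table, its bottom just above the jig board. It slides only along jig +y; its axes are parallel to the jig's; its origin is at table height under the middle of its rear face, 18 mm behind the pressing face.
- panel_face (a point): Middle of the pressing face of the drawer side (the face that looks to jig -y), 32 mm above the table; with the spring free it is at jig x = 0, y = 55 mm; it moves with the drawer side, up to y = 79 mm at the end of travel (rear face against the posts). The spring gives 0.8 N per mm from zero, with little friction: 12 mm (y = 67 mm) is about 10 N.
- lamp_arm (a joint): Swing of the lamp's arm about the upright hinge on its post, in rad: 0 = arm pointing along the lamp's -x (towards the robot, over the jig), growing as its end swings to the robot's left (+y); 1.05 = against its stop, clear of the jig. It has some friction and stays where it is left. Moving it takes about 1 to 2 N at the peg.
- lamp_peg (a point): Centre of the top of the black upright peg on the lamp head at the arm's end: 18 mm in diameter, standing 50 mm up from the collar (38 mm in diameter) on the arm, peg top 262 mm above the table. It lies 240 mm from the hinge axis. The grey shade below it (104 mm wide) comes down to 148 mm above the table.
- lamp_hinge (a point): Point on the lamp's upright hinge axis (its post, 20 mm thick, up to 233 mm high, at the far side of the table), 205 mm above the table. The arm is an 18 mm wide bar, its top 212 mm above the table.
- rail: Loose wooden rail, the longer of the two pieces of the same wood: 40 mm (its x) wide, 160 mm (its y) long, 36 mm high, about 150 g, lying flat. Origin at the centre of its underside, z up; its two ends are alike.
- offcut: Loose short offcut of the same wood, 40 x 80 x 36 mm, lying flat, origin at the centre of its underside, y along its length. Not to be moved.
- mug: White mug, 80 mm wide, 90 mm high, origin at the centre of its underside. Not to be moved.
- tub: Grey open tub, 68 mm wide, 45 mm high, origin at the centre of its underside. Not to be moved.
- screwdriver: Black-handled screwdriver, 190 mm long, lying flat to the left of the jig, origin under its middle, x along it to the tip. Not to be moved.
Things that resemble listed ones, but are neither listed nor needed, are in the scene too. What is shaped like the rail but pink or red is not meant.

How it is judged:
On the way, in this order (a step that is already met when the one before it is completed fails the run):
1. the lamp's arm is swung clear, to its stop on the left (value of joint lamp_arm above 0.9 rad), for 0.2 s.
2. the rail is pressed squarely against the drawer side with 5 to 15 N, steadily for 1 s (contact force between rail and panel between 5 and 15 N and y of panel_face in the frame of jig between 0.061 and 0.073 m and x of rail in the frame of jig between -0.012 and 0.012 m and z of rail in the frame of jig below 0.018 m and angle between the y axis of rail and the y axis of jig, either way round below 0.1 rad and angle between rail's own z axis and vertical below 0.1 rad), for 1 s.
At the end, for the whole second after the job is handed in: Still held, the rail presses on the drawer side with 5 to 15 N, pushing it in 6 to 18 mm; it lies at rest, flat within 6 mm of the jig board, centred within 12 mm and aligned with jig y within 0.1 rad; lamp arm at 0.9 rad or more (all of step 2 and value of joint lamp_arm above 0.9 rad and contact force between the fingers and rail above 2 N and linear speed of rail below 0.01 m/s); the arm keeps its last pose, push and grip.
It fails at once if the drawer side is pushed to the end of its travel (y of panel_face in the frame of jig above 0.0775 m).
It fails at once if the short offcut is moved by more than 25 mm (distance of offcut from where it was at the start of the episode above 0.025 m).
It fails at once if the mug is moved by more than 25 mm (distance of mug from where it was at the start of the episode above 0.025 m).
It fails at once if the tub is moved by more than 25 mm (distance of tub from where it was at the start of the episode above 0.025 m).
It fails at once if the screwdriver is moved by more than 25 mm (distance of screwdriver from where it was at the start of the episode above 0.025 m).
It also fails if it takes over 61 s, if anything falls off the work surface, if the arm or the gripper's body presses on something with over 40 N, if the wrist force passes 120 N, or if a joint passes its speed limit or range.

### The arm

A 6-joint arm with a two-finger parallel gripper is mounted at the origin on the work surface. World frame = base frame: x ahead of the robot, y to its left, z up, the work surface at z = 0. Lengths are in m, angles in rad, forces in N, time in s.
With the tool pointing down it reaches from about 0.275 to 0.825 m from the base axis. Payload 5.2 kg.
Tool frame: the origin (TCP) lies midway between the tips of the shut fingers; the grasp point (between the pads) lies 19 mm behind it; z points along the fingers, y is the line along which they close (so a half turn about z gives the same grasp; the last joint's range is limited). The gripper opens to 93 mm and grips with 3 to 60 N. Pads are 15 mm wide; open, the fingers measure 128 mm over their backs; the gripper's body (75 mm by 188 mm) begins 65 mm behind the grasp point.
Start: joints at [1.139, 0.259, 1.535, -0, 1.348, -0.203], TCP at [0.125, 0.536, 0.219] pointing down, gripper open.
Joint ranges: [-3.14, 3.14], [-0.91, 2.08], [0.19, 2.58], [-1.22, 4.36], [0.22, 2.71], [-3.12, 3.12]. Speed limits (rad/s): [2.57, 2.57, 3.14, 3.14, 3.14, 3.14].

### API

Orientations are given as a unit quaternion [w, x, y, z].
In Python, from station import monitor, imaging, job gives the robot as it stands. The module is installed in compiled form; this text tells all that it offers.
- The arm moves only by the tool servo_tool, never from a script. Its argument "steps" is a list of rows, each an object with "turn": the turn, a rotation vector about the tool's x, y, z in units of 45 degrees (1.0 is 45 degrees), a list of three; "offset": the shift along the tool's x, y, z in units of 0.75 m (1.0 is 0.75 m), a list of three; "gripper": the finger opening in mm, from 0 to 93. In form: [{"turn": [wx, wy, wz], "offset": [dx, dy, dz], "gripper": gripper}, ...]. A call has 1 to 20 rows; each row is the pose to reach, as a shift and turn from the pose commanded when the call began, along the tool's axes at that moment; what a row does not reach only later rows make up. A row lasts 1/10 s, in which the tool goes at most 50 mm and 8.59 degrees, less where a joint would pass 70% of its speed; a pose out of reach is approached as far as the arm can. A call with a number of a shift or a turn outside -1 to 1 is refused whole. A call with a gripper value outside its range is refused whole. The fingers move at their own pace and stop on an object; "force" is the grip in N (left out, the last holds). Time passes only in rows, so rows that repeat a pose let the fingers close. It gives the time, the measured TCP pose, the force, the opening and the grip force at its end, in the units of the state.
- monitor.get_obs(): the state, without advancing time (a new reading comes with each control period).
- imaging.get_image(name): name is "scene" or "top" or "wrist"; returns the picture (384x512x3 uint8, blue, green, red); there is no depth.
- imaging.camera_model(name): a dict with "mtx" (3x3 intrinsics, pixels), "extrinsics" (4x4, takes a point from world to camera coordinates); the wrist camera has in their place "hand_eye" (4x4, takes a point from camera to tool coordinates, whose origin is the TCP and whose axes are the flange's). Camera axes: x right, y down, z forward; pixel columns grow to the right and rows downward; lengths in m; the calibration is good to about 2 mm. A picture is of the moment at which its call begins: read the wrist's pose just before it. camera_model takes no time and is no camera call.
- job.finish_job(): hands the job in; it is judged then, once.
The state is a dict: "time_s": time; "q": joint angles; "joint_velocities": joint speeds; "joint_efforts": joint torques, N m; "position": TCP position; "ee_rot": TCP orientation; "wrist_force": force on the tool from outside, world axes, zero at the start; "wrist_torque": the same for the moment, N m; "width": finger opening in m; "gripper_force": force on a finger pad.
Only numpy, scipy, OpenCV 4.12 (cv2) and the standard library are available. Lean on these libraries where they do the work, as an engineer would, in place of code of your own. Each camera call takes 0.05 s, during which the arm holds its last target. There are 200 camera calls.

## Working session

There is one attempt and no reset: what is moved stays moved. The work goes in short steps, Python scripts to look and compute and a tool call to move; the robot and the scene stay as the last step left them, time stands still between calls to the robot, and variables do not carry over. Pictures are saved under pics/ and viewed, at most 10 in all, crops included, and the job is handed in when it is done.

Besides the shell and the picture viewer there is one more tool, called after ">>>" as name(argument=value, ...), one argument or row to a line, values as JSON. servo_tool: Moves the arm, as the interface text tells. Its arguments: {"type":"object","properties":{"steps":{"type":"array"},"force":{"type":"number"}},"required":["steps"]}

```bash
mkdir -p pics
python3 - <<'E'
from station import monitor, imaging, job
import cv2,numpy as np
np.set_printoptions(precision=4,suppress=True)
for n in("scene","top"):
    cv2.imwrite(f"pics/{n}0.png",cv2.resize(imaging.get_image(n),(768,576),interpolation=cv2.INTER_CUBIC))
    m=imaging.camera_model(n);print(n,m["mtx"],m["extrinsics"])
print(imaging.camera_model("wrist")); print(monitor.get_obs())
E
```

```text
scene [[392.8748   0.     259.7836]
 [  0.     392.8748 191.7961]
 [  0.       0.       1.    ]] [[ 0.4727  0.881  -0.0185 -0.1841]
 [ 0.5162 -0.2939 -0.8044 -0.1829]
 [-0.7142  0.3707 -0.5938  1.7801]
 [ 0.      0.      0.      1.    ]]
top [[419.2351   0.     256.6154]
 [  0.     419.2351 189.9497]
 [  0.       0.       1.    ]] [[-0.0286 -0.9996 -0.004  -0.0515]
 [-0.9861  0.0289 -0.1634  0.5831]
 [ 0.1635 -0.0007 -0.9865  1.4021]
 [ 0.      0.      0.      1.    ]]
{'mtx': array([[271.4459,   0.    , 252.1771],
       [  0.    , 271.4459, 191.0829],
       [  0.    ,   0.    ,   1.    ]]), 'hand_eye': array([[-0.0004, -0.9603, -0.2788,  0.0775],
       [ 1.    ,  0.    , -0.0016,  0.0004],
       [ 0.0015, -0.2788,  0.9603, -0.1659],
       [ 0.    ,  0.    ,  0.    ,  1.    ]])}
{'time_s': 0.1, 'q': array([ 1.1392,  0.2593,  1.5359, -0.    ,  1.348 , -0.2028]), 'joint_velocities': array([ 0.0005, -0.0022, -0.002 ,  0.0005,  0.0014, -0.0009]), 'joint_efforts': array([  0.0006, -43.8216, -28.4644,   0.072 ,   0.0362,  -0.    ]), 'position': array([0.1245, 0.5352, 0.2179]), 'ee_rot': array([-0.0003,  0.1142,  0.9935, -0.0008]), 'wrist_force': array([0.1287, 0.2898, 0.3449]), 'wrist_torque': array([-0.0076,  0.0384, -0.0362]), 'gripper_force': 0.0, 'width': 0.09331324331425507}
```

View pics/scene0.png

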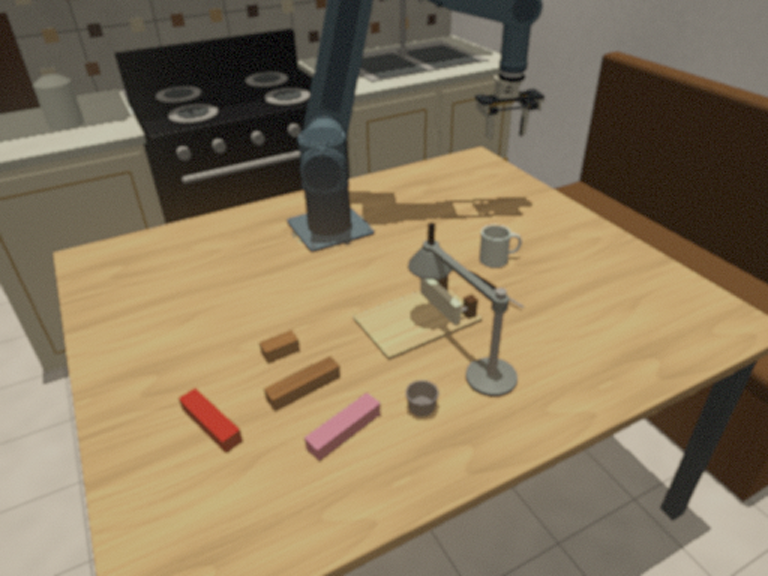

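View pics/top0.png

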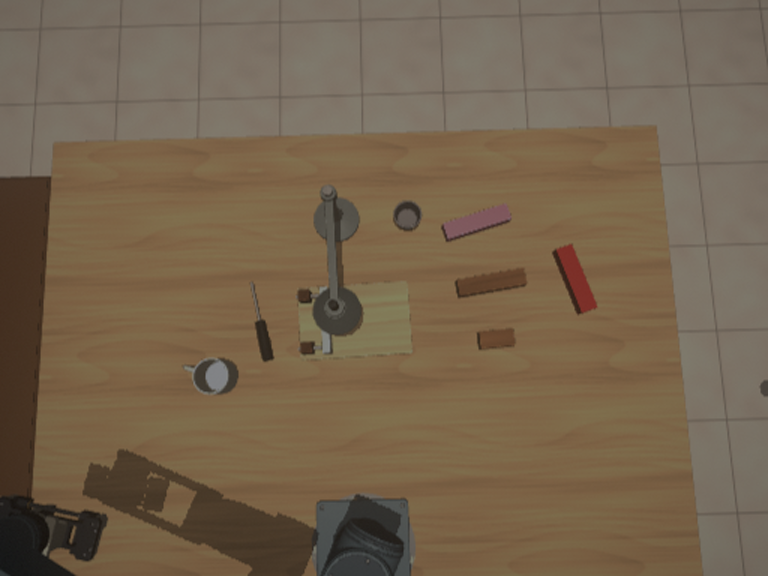

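The scene shows the lamp over the jig with its peg at top-view (334,306) and hinge at (328,192). The jig corners are at about (298,284), (408,281), (411,355), (299,358). The rail is brown at (491,283), the offcut at (496,339) and the tub at (407,215). The pink and red pieces are decoys. Next I convert these to world positions.

```bash
cat > h.py <<'E'
from station import monitor, imaging, job
import cv2,numpy as np
from scipy.spatial.transform import Rotation as R
np.set_printoptions(precision=4,suppress=True)
def ray(name,uv,z,pose=None):
    m=imaging.camera_model(name)
    if name=="wrist":
        p,q=pose; T=np.eye(4);T[:3,:3]=R.from_quat(np.roll(q,-1)).as_matrix();T[:3,3]=p
        W=T@m["hand_eye"]
    else: W=np.linalg.inv(m["extrinsics"])
    uv=np.atleast_2d(uv).astype(float)
    d=(W[:3,:3]@np.linalg.inv(m["mtx"])@np.c_[uv,np.ones(len(uv))].T).T
    o=W[:3,3]
    return o+d*((z-o[2])/d[:,2])[:,None]
def move(dp_world,rz=0):
    "world shift -> tool offset units"
    o=monitor.get_obs();r=R.from_quat(np.roll(o["ee_rot"],-1))
    return r.inv().apply(dp_world)/0.75
E
python3 - <<'E'
from h import *
S=lambda p:np.array(p)/1.5
print("jig",ray("top",S([(298,284),(408,281),(411,355),(299,358)]),.012))
print("peg",ray("top",S([334,306]),.262),"scene",ray("scene",S([431,226]),.262))
print("hinge",ray("top",S([328,191]),.233))
print("rail",ray("top",S([(457,282),(524,269),(526,283),(459,296)]),.036))
print("offcut",ray("top",S([(478,333),(513,329),(515,345),(479,348)]),.036))
print("tub,mug,sd",ray("top",S([407,213]),.045),ray("top",S([217,374]),.09),ray("top",S([(252,283),(267,358)]),.01))
img=imaging.get_image("top")
# fit by hue: jig and rail
hsv=cv2.cvtColor(img,cv2.COLOR_BGR2HSV)
for p in [(257,210),(265,222),(326,187),(330,226),(340,200),(217,212)]:print(p,hsv[p[1],p[0]],img[p[1],p[0]])
c=cv2.resize(img[175:250,190:365],None,fx=4.5,fy=4.5,interpolation=cv2.INTER_CUBIC);cv2.imwrite("pics/crop1.png",cv2.convertScaleAbs(c,alpha=1.6))
E
```

```text
jig [[ 0.5956  0.1371  0.012 ]
 [ 0.5951 -0.1232  0.012 ]
 [ 0.4208 -0.1241  0.012 ]
 [ 0.4214  0.1358  0.012 ]]
peg [[0.5072 0.0323 0.262 ]] scene [[0.5255 0.0329 0.262 ]]
hinge [[0.7501 0.0433 0.233 ]]
rail [[ 0.5853 -0.2361  0.036 ]
 [ 0.6115 -0.3937  0.036 ]
 [ 0.5783 -0.3962  0.036 ]
 [ 0.5523 -0.2392  0.036 ]]
offcut [[ 0.4653 -0.2786  0.036 ]
 [ 0.4722 -0.3594  0.036 ]
 [ 0.4354 -0.3617  0.036 ]
 [ 0.431  -0.2791  0.036 ]]
tub,mug,sd [[ 0.7519 -0.1252  0.045 ]] [[0.3876 0.3047 0.09  ]] [[0.6015 0.2464 0.01  ]
 [0.4236 0.2105 0.01  ]]
(257, 210) [ 25  81 129] [ 88 122 129]
(265, 222) [ 25  82 130] [ 88 123 130]
(326, 187) [ 13 136  90] [42 62 90]
(330, 226) [ 13 136 105] [ 49  73 105]
(340, 200) [ 18 106 128] [ 75 106 128]
(217, 212) [21 39 65] [55 62 65]
```

View pics/crop1.png

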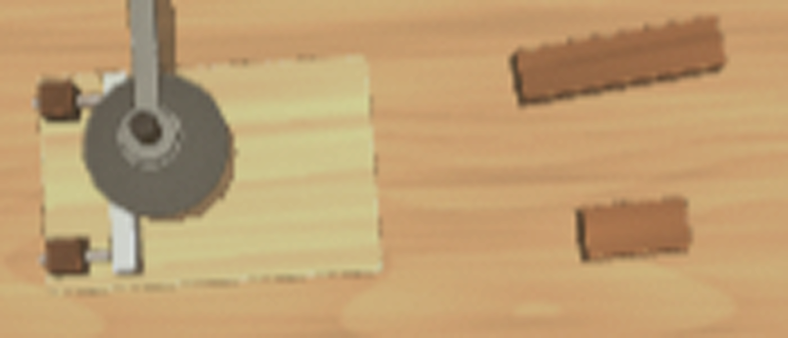

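The crop confirms the peg top at crop pixel (147,122), the rail tilted about 9° and the offcut untouched. The jig is nearly aligned with the world axes. I'll lift and hover above the peg with the closing axis across the arm.

>>> servo_tool(
  steps=[
    {"turn":[0,0,0],"offset":[0,0,-0.06],"gripper":60},
    {"turn":[0,0,-0.18],"offset":[-0.05,-0.04,-0.133],"gripper":60},
    {"turn":[0,0,-0.35],"offset":[-0.66,-0.535,-0.133],"gripper":60},
    {"turn":[0,0,-0.35],"offset":[-0.66,-0.535,-0.133],"gripper":60},
    {"turn":[0,0,-0.35],"offset":[-0.66,-0.535,-0.133],"gripper":60},
    {"turn":[0,0,-0.35],"offset":[-0.66,-0.535,-0.133],"gripper":60},
    {"turn":[0,0,-0.35],"offset":[-0.66,-0.535,-0.133],"gripper":60},
    {"turn":[0,0,-0.35],"offset":[-0.66,-0.535,-0.133],"gripper":60},
    {"turn":[0,0,-0.35],"offset":[-0.66,-0.535,-0.133],"gripper":60},
    {"turn":[0,0,-0.35],"offset":[-0.66,-0.535,-0.133],"gripper":60},
    {"turn":[0,0,-0.35],"offset":[-0.66,-0.535,-0.133],"gripper":60},
    {"turn":[0,0,-0.35],"offset":[-0.66,-0.535,-0.133],"gripper":60},
    {"turn":[0,0,-0.35],"offset":[-0.66,-0.535,-0.133],"gripper":60},
    {"turn":[0,0,-0.35],"offset":[-0.66,-0.535,-0.133],"gripper":60},
    {"turn":[0,0,-0.35],"offset":[-0.66,-0.535,-0.133],"gripper":60},
    {"turn":[0,0,-0.35],"offset":[-0.66,-0.535,-0.133],"gripper":60},
    {"turn":[0,0,-0.35],"offset":[-0.66,-0.535,-0.133],"gripper":60},
    {"turn":[0,0,-0.35],"offset":[-0.66,-0.535,-0.133],"gripper":60},
  ],
)

```text
time_s: 1.95
position: [0.5149, 0.034, 0.3186]
ee_rot: [-0.0, -0.024, 1.0, 0.0]
wrist_force: [0.3, -0.4, -1.0]
width: 0.0599
gripper_force: 0.0
```

Run:
```python
from h import *
o=monitor.get_obs();print(o["position"],o["ee_rot"],o["time_s"],o["wrist_force"],o["q"])
i=imaging.get_image("wrist");cv2.imwrite("pics/w1.png",i)
```

```text
[0.5149 0.034  0.3186] [-0.     -0.0239  0.9997  0.0002] 1.95 [ 0.3443 -0.422  -0.9776] [-0.1507  0.1481  1.4336  0.0004  1.5601 -1.7693]
```

View pics/w1.png

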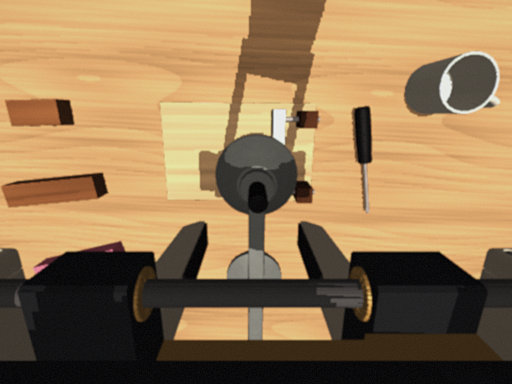

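The wrist view shows the peg top at about (257,202), between the finger tips at (200,235) and (307,235). I compute its position and prepare the arc in the current tool axes.

Run:
```python
from h import *
o=monitor.get_obs();P=(o["position"],o["ee_rot"])
print(ray("wrist",[(257,203),(257,196)],.262,P), "hinge base",ray("wrist",[255,268],.01,P))
peg=ray("wrist",[257,202],.262,P)[0]; h=np.array([.750,.043])
d=peg[:2]-h;print("r",np.hypot(*d));a0=np.arctan2(d[1],d[0])
for k in range(0,80,6):
    a=a0-np.radians(k); c=np.r_[h+.24*np.array([np.cos(a),np.sin(a)]),.228]
    print(k,c,move(c-o["position"]),"turn",k/45)
```

```text
[[0.5127 0.0382 0.262 ]
 [0.5064 0.0378 0.262 ]] hinge base [[0.7337 0.0499 0.01  ]]
r 0.23825035076135598
0 [0.5101 0.0381 0.228 ] [0.0064 0.0057 0.121 ] turn 0.0
6 [0.5109 0.0632 0.228 ] [0.0037 0.039  0.121 ] turn 0.13333333333333333
12 [0.5143 0.0881 0.228 ] [-0.0024  0.072   0.121 ] turn 0.26666666666666666
18 [0.5203 0.1125 0.228 ] [-0.012   0.1041  0.121 ] turn 0.4
24 [0.5288 0.1361 0.228 ] [-0.0249  0.135   0.121 ] turn 0.5333333333333333
30 [0.5397 0.1587 0.228 ] [-0.0409  0.1644  0.121 ] turn 0.6666666666666666
36 [0.553  0.1801 0.228 ] [-0.0599  0.192   0.121 ] turn 0.8
42 [0.5684 0.1999 0.228 ] [-0.0817  0.2174  0.121 ] turn 0.9333333333333333
48 [0.5858 0.218  0.228 ] [-0.106   0.2404  0.121 ] turn 1.0666666666666667
54 [0.605  0.2342 0.228 ] [-0.1326  0.2608  0.121 ] turn 1.2
60 [0.6258 0.2483 0.228 ] [-0.1612  0.2782  0.1211] turn 1.3333333333333333
66 [0.6479 0.2602 0.228 ] [-0.1915  0.2926  0.1211] turn 1.4666666666666666
72 [0.6712 0.2697 0.228 ] [-0.2231  0.3038  0.1211] turn 1.6
78 [0.6953 0.2767 0.228 ] [-0.2556  0.3115  0.1211] turn 1.7333333333333334
```

>>> servo_tool(
  steps=[
    {"turn":[0,0,0],"offset":[0.006,0.006,0.05],"gripper":50},
    {"turn":[0,0,0],"offset":[0.006,0.006,0.1],"gripper":40},
    {"turn":[0,0,0],"offset":[0.006,0.006,0.121],"gripper":28},
    {"turn":[0,0,0],"offset":[0.006,0.006,0.121],"gripper":28},
    {"turn":[0,0,0.06],"offset":[0.005,0.02,0.121],"gripper":28},
    {"turn":[0,0,0.13],"offset":[0.004,0.039,0.121],"gripper":28},
    {"turn":[0,0,0.27],"offset":[-0.002,0.072,0.121],"gripper":28},
    {"turn":[0,0,0.4],"offset":[-0.012,0.104,0.121],"gripper":28},
    {"turn":[0,0,0.53],"offset":[-0.025,0.135,0.121],"gripper":28},
    {"turn":[0,0,0.67],"offset":[-0.041,0.164,0.121],"gripper":28},
    {"turn":[0,0,0.8],"offset":[-0.06,0.192,0.121],"gripper":28},
    {"turn":[0,0,0.87],"offset":[-0.07,0.205,0.121],"gripper":28},
    {"turn":[0,0,0.93],"offset":[-0.082,0.217,0.121],"gripper":28},
    {"turn":[0,0,0.93],"offset":[-0.082,0.217,0.121],"gripper":28},
  ],
)

```text
time_s: 3.4
position: [0.5706, 0.1999, 0.2292]
ee_rot: [0.001, 0.335, 0.942, 0.001]
wrist_force: [-0.8, -0.9, 0.2]
width: 0.0281
gripper_force: 0.0
```

Run:
```python
from h import *
o=monitor.get_obs();print(o["position"],o["ee_rot"],o["time_s"],o["wrist_force"],o["q"])
a0=np.arctan2(.038-.043,.5115-.75)
h=np.array([.750,.043])
for k in range(48,86,4):
    a=a0-np.radians(k); c=np.r_[h+.24*np.array([np.cos(a),np.sin(a)]),.228]
    print(k,move(c-o["position"]),"turn",(k-42)/45)
i=imaging.get_image("top");cv2.imwrite("pics/top2.png",cv2.resize(i[90:280,110:390],None,fx=2.8,fy=2.8))
```

```text
[0.5706 0.1999 0.2292] [0.0011 0.3346 0.9424 0.0008] 3.4 [-0.8186 -0.862   0.2285] [ 0.1524  0.3487  1.3835  0.0003  1.4066 -0.7361]
48 [-0.0005  0.0314  0.0017] turn 0.13333333333333333
52 [-0.0042  0.0535  0.0017] turn 0.2222222222222222
56 [-0.0095  0.0752  0.0018] turn 0.3111111111111111
60 [-0.0163  0.0964  0.0018] turn 0.4
64 [-0.0246  0.1172  0.0019] turn 0.4888888888888889
68 [-0.0343  0.1373  0.0019] turn 0.5777777777777777
72 [-0.0453  0.1567  0.002 ] turn 0.6666666666666666
76 [-0.0577  0.1753  0.0021] turn 0.7555555555555555
80 [-0.0714  0.193   0.0021] turn 0.8444444444444444
84 [-0.0862  0.2096  0.0022] turn 0.9333333333333333
```

View pics/top2.png

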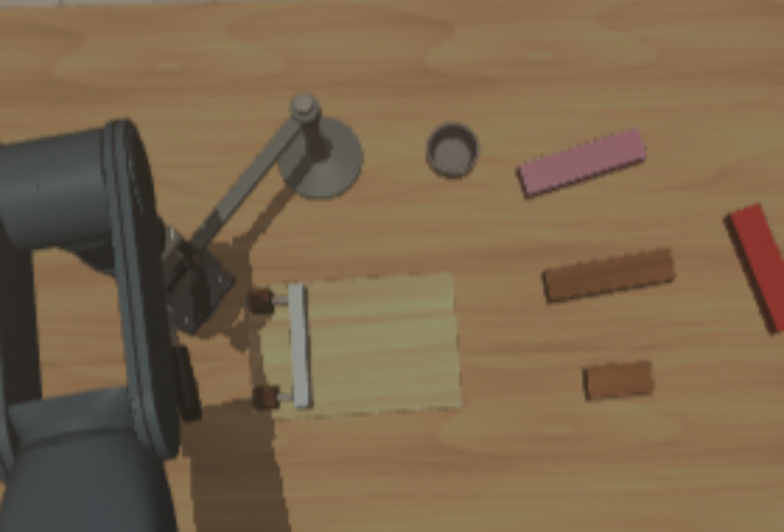

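The arm follows and now stands about 40° from its start; the jig and cream panel are in view. I continue towards the stop.

>>> servo_tool(
  steps=[
    {"turn":[0,0,0.13],"offset":[-0.0005,0.031,0.001],"gripper":28},
    {"turn":[0,0,0.22],"offset":[-0.004,0.054,0.001],"gripper":28},
    {"turn":[0,0,0.31],"offset":[-0.0095,0.075,0.001],"gripper":28},
    {"turn":[0,0,0.36],"offset":[-0.013,0.086,0.001],"gripper":28},
    {"turn":[0,0,0.4],"offset":[-0.0163,0.0964,0.001],"gripper":28},
    {"turn":[0,0,0.4],"offset":[-0.0163,0.0964,0.001],"gripper":28},
  ],
)

```text
time_s: 4.05
position: [0.6217, 0.2442, 0.2274]
ee_rot: [-0.002, 0.479, 0.878, -0.004]
wrist_force: [-10.2, -6.1, 3.0]
width: 0.0284
gripper_force: 6.0
```

The force has risen to 12 N with 6 N on the pad, so the peg is at its stop. I release it, rise, and go above the rail.

>>> servo_tool(
  steps=[
    {"turn":[0,0,0],"offset":[0,0,0],"gripper":28},
    {"turn":[0,0,0],"offset":[0,-0.006,0],"gripper":60},
    {"turn":[0,0,0],"offset":[0,-0.006,0],"gripper":60},
    {"turn":[0,0,0],"offset":[0,-0.006,0],"gripper":60},
    {"turn":[0,0,0],"offset":[0,-0.006,-0.06],"gripper":60},
    {"turn":[0,0,0],"offset":[0,-0.006,-0.12],"gripper":60},
    {"turn":[0,0,0.26],"offset":[-0.05,-0.037,-0.15],"gripper":60},
    {"turn":[0,0,0.52],"offset":[-0.599,-0.449,-0.15],"gripper":60},
    {"turn":[0,0,0.52],"offset":[-0.599,-0.449,-0.15],"gripper":60},
    {"turn":[0,0,0.52],"offset":[-0.599,-0.449,-0.15],"gripper":60},
    {"turn":[0,0,0.52],"offset":[-0.599,-0.449,-0.15],"gripper":60},
    {"turn":[0,0,0.52],"offset":[-0.599,-0.449,-0.15],"gripper":60},
    {"turn":[0,0,0.52],"offset":[-0.599,-0.449,-0.15],"gripper":60},
    {"turn":[0,0,0.52],"offset":[-0.599,-0.449,-0.15],"gripper":60},
    {"turn":[0,0,0.52],"offset":[-0.599,-0.449,-0.05],"gripper":60},
    {"turn":[0,0,0.52],"offset":[-0.599,-0.449,0.0],"gripper":60},
    {"turn":[0,0,0.52],"offset":[-0.599,-0.449,0.063],"gripper":60},
    {"turn":[0,0,0.52],"offset":[-0.599,-0.449,0.063],"gripper":60},
    {"turn":[0,0,0.52],"offset":[-0.599,-0.449,0.063],"gripper":60},
    {"turn":[0,0,0.52],"offset":[-0.599,-0.449,0.063],"gripper":60},
  ],
)

```text
time_s: 6.05
position: [0.5823, -0.3152, 0.1742]
ee_rot: [-0.004, 0.648, 0.762, -0.001]
wrist_force: [0.0, 0.3, -0.9]
width: 0.0597
gripper_force: 0.0
```

Run:
```python
from h import *
o=monitor.get_obs();print(o["position"],o["ee_rot"],o["time_s"],o["wrist_force"],o["q"])
i=imaging.get_image("wrist");t=imaging.get_image("top")
cv2.imwrite("pics/w3.png",i);cv2.imwrite("pics/t3raw.png",t)
c=cv2.resize(t[110:250,150:300],None,fx=4,fy=4,interpolation=cv2.INTER_CUBIC)
j=cv2.resize(i,(512,384));cv2.imwrite("pics/t3.png",cv2.convertScaleAbs(c,alpha=1.5))
```

```text
[ 0.5823 -0.3152  0.1742] [-0.0042  0.648   0.7616 -0.0006] 6.05 [ 0.0083  0.3275 -0.8927] [-0.6638  0.4938  1.2959 -0.0008  1.3603 -0.8245]
```

View pics/w3.png

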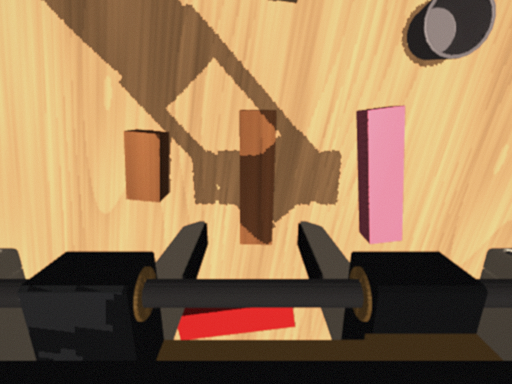

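View pics/t3.png

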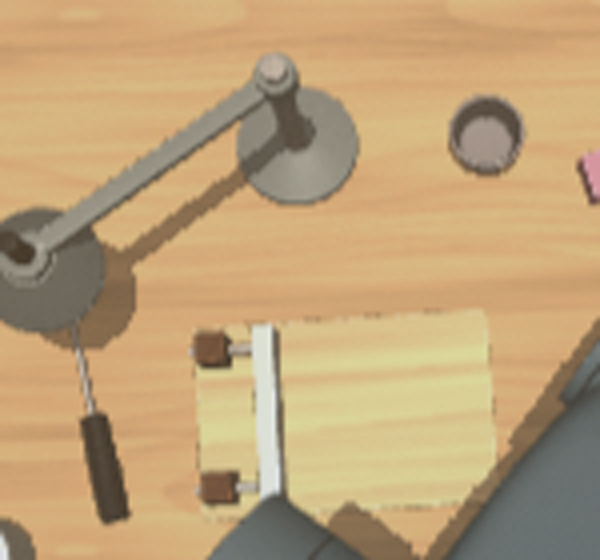

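The lamp is swung well left (collar at crop (25,248), hinge (275,68)), and the jig is clear with the panel face edge from (272,325) to (284,492). The wrist view shows the rail at (240–276, 110–243), between the fingers.

Run:
```python
from h import *
o=monitor.get_obs();P=(o["position"],o["ee_rot"])
C=lambda p:np.array(p)/4+[150,110]-.4
pg=ray("top",C([25,250]),.212);h=ray("top",C([275,66]),.233);print("collar",pg,h,np.degrees(np.arctan2(*(pg-h)[0,1::-1])))
J=ray("top",C([(195,328),(485,311),(495,502),(205,518)]),.012);print(J,J.mean(0))
yl=(J[0]+J[3]-J[1]-J[2]);print("jig y ang",np.degrees(np.arctan2(yl[1],yl[0])))
xl=J[0]+J[1]-J[2]-J[3];print("jig x ang",np.degrees(np.arctan2(xl[1],xl[0])))
p=ray("top",C([(272,325),(284,492)]),.069);print("panel",p,np.degrees(np.arctan2(*(p[0]-p[1])[1::-1])))
r=ray("wrist",[(240,110),(276,110),(241,242),(272,244)],.036,P);print(r,r.mean(0),)
# pink/brown mask of rail in wrist
hsv=cv2.cvtColor(cv2.imread("pics/w3.png"),cv2.COLOR_BGR2HSV);print(hsv[130,258],hsv[190,250],hsv[190,270],hsv[150,230],hsv[90,210])
m=((hsv[...,0]<16)&(hsv[...,1]>125)).astype(np.uint8);m[:, :215]=0;m[:,300:]=0;m[:90]=0;m[255:]=0
n,l,s,c=cv2.connectedComponentsWithStats(m);k=1+s[1:,4].argmax();print(s[k])
ct=np.argwhere(l==k)[:,::-1].astype(np.float32);b=cv2.boxPoints(cv2.minAreaRect(ct));print(b);w=ray("wrist",b,.036,P);print(w,w.mean(0))
for row in range(110,246,12):
    x=np.where(l[row]==k)[0];print(row,x.min() if len(x) else None,x.max() if len(x) else None)
# jig mask in top
t=cv2.imread("pics/t3raw.png");
```

```text
collar [[0.6191 0.2411 0.212 ]] [[0.7541 0.0443 0.233 ]] 124.44106472184022
[[ 0.5874  0.1383  0.012 ]
 [ 0.5952 -0.1191  0.012 ]
 [ 0.4263 -0.1221  0.012 ]
 [ 0.4197  0.1306  0.012 ]] [0.5072 0.0069 0.012 ]
jig y ang 91.60862877415683
jig x ang 1.8120050951196944
panel [[0.5787 0.0647 0.069 ]
 [0.4366 0.0565 0.069 ]] 3.2841049079137092
[[ 0.5591 -0.2369  0.036 ]
 [ 0.5979 -0.2306  0.036 ]
 [ 0.5841 -0.3939  0.036 ]
 [ 0.6231 -0.3903  0.036 ]] [ 0.5911 -0.3129  0.036 ]
[ 12 170 165] [ 11 166  86] [ 12 173  84] [ 16 126 215] [ 18 115 236]
[ 215   90   85  157 8906]
[[215.  90.]
 [299.  90.]
 [299. 246.]
 [215. 246.]]
[[ 0.5296 -0.221   0.036 ]
 [ 0.6184 -0.2064  0.036 ]
 [ 0.6572 -0.3875  0.036 ]
 [ 0.5526 -0.4048  0.036 ]] [ 0.5895 -0.3049  0.036 ]
110 239 282
122 239 292
134 239 299
146 239 299
158 215 299
170 215 299
182 215 299
194 215 299
206 237 293
218 239 280
230 240 272
242 240 272
```

>>> servo_tool(
  steps=[
    {"turn":[0,0,0],"offset":[0.001,0.01,0.05],"gripper":65},
    {"turn":[0,0,0],"offset":[0.001,0.01,0.11],"gripper":65},
    {"turn":[0,0,0],"offset":[0.001,0.01,0.16],"gripper":65},
    {"turn":[0,0,0],"offset":[0.001,0.01,0.19],"gripper":65},
    {"turn":[0,0,0],"offset":[0.001,0.01,0.21],"gripper":65},
    {"turn":[0,0,0],"offset":[0.001,0.01,0.21],"gripper":65},
    {"turn":[0,0,0],"offset":[0.001,0.01,0.21],"gripper":65},
  ],
)

```text
time_s: 6.85
position: [0.5939, -0.312, 0.0243]
ee_rot: [0.002, 0.647, 0.763, 0.0]
wrist_force: [0.1, 0.0, 0.8]
width: 0.0653
gripper_force: 0.0
```

>>> servo_tool(
  steps=[
    {"turn":[0,0,0],"offset":[0,-0.004,0.021],"gripper":65},
    {"turn":[0,0,0],"offset":[0,-0.004,0.021],"gripper":65},
    {"turn":[0,0,0],"offset":[0,-0.004,0.021],"gripper":30},
    {"turn":[0,0,0],"offset":[0,-0.004,0.021],"gripper":30},
    {"turn":[0,0,0],"offset":[0,-0.004,0.021],"gripper":30},
    {"turn":[0,0,0],"offset":[0,-0.004,0.021],"gripper":30},
    {"turn":[0,0,0],"offset":[0,-0.004,0.021],"gripper":30},
    {"turn":[0,0,0],"offset":[0,-0.004,0.021],"gripper":30},
  ],
  force=45,
)

```text
time_s: 7.65
position: [0.5897, -0.3126, 0.0073]
ee_rot: [0.001, 0.647, 0.763, -0.0]
wrist_force: [-1.7, -0.6, 5.8]
width: 0.0398
gripper_force: 45.0
```

The rail is gripped (width 39.8 mm, 45 N). I lift it and carry it above the jig.

>>> servo_tool(
  steps=[
    {"turn":[0,0,0],"offset":[0,0,-0.04],"gripper":30},
    {"turn":[0,0,0],"offset":[0,0,-0.09],"gripper":30},
    {"turn":[0,0,0],"offset":[0,0,-0.127],"gripper":30},
    {"turn":[0,0,0.05],"offset":[0.05,-0.008,-0.127],"gripper":30},
    {"turn":[0,0,0.1],"offset":[0.11,-0.018,-0.127],"gripper":30},
    {"turn":[0,0,0.16],"offset":[0.17,-0.028,-0.127],"gripper":30},
    {"turn":[0,0,0.16],"offset":[0.23,-0.037,-0.127],"gripper":30},
    {"turn":[0,0,0.16],"offset":[0.29,-0.047,-0.127],"gripper":30},
    {"turn":[0,0,0.16],"offset":[0.32,-0.052,-0.127],"gripper":30},
    {"turn":[0,0,0.16],"offset":[0.337,-0.055,-0.127],"gripper":30},
    {"turn":[0,0,0.16],"offset":[0.337,-0.055,-0.127],"gripper":30},
    {"turn":[0,0,0.16],"offset":[0.337,-0.055,-0.127],"gripper":30},
    {"turn":[0,0,0.16],"offset":[0.337,-0.055,-0.127],"gripper":30},
  ],
)

```text
time_s: 8.95
position: [0.5084, -0.071, 0.1017]
ee_rot: [0.0, 0.694, 0.72, 0.0]
wrist_force: [0.8, -0.9, -1.9]
width: 0.0396
gripper_force: 45.0
```

Run:
```python
from h import *
o=monitor.get_obs();print(o["position"],o["ee_rot"],o["time_s"],o["wrist_force"],o["gripper_force"])
i=imaging.get_image("wrist");cv2.imwrite("pics/w4raw.png",i)
cv2.imwrite("pics/w4.png",cv2.resize(i[0:300,100:420],None,fx=2,fy=2,interpolation=cv2.INTER_CUBIC))
```

```text
[ 0.5084 -0.071   0.1017] [0.0005 0.6939 0.7201 0.    ] 8.95 [ 0.8127 -0.9058 -1.8735] 44.96274948120117
```

View pics/w4.png

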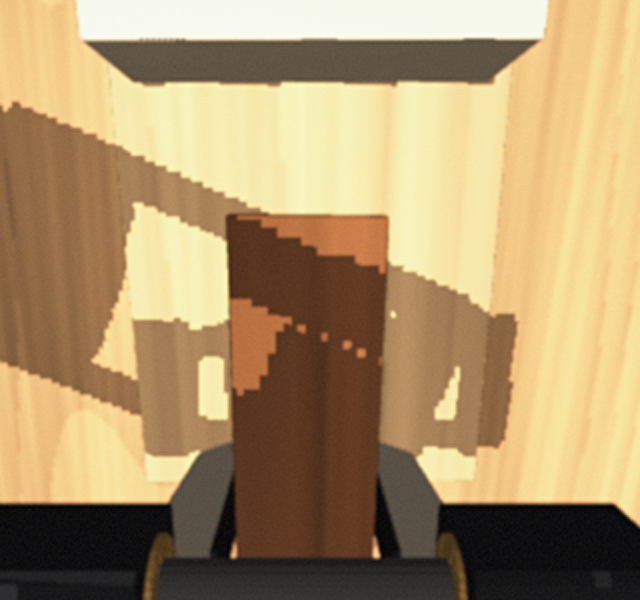

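The view shows the panel's top front edge from (88,41) to (540,38), its lower edge from (133,82) to (493,82), and the rail's end edge from (227,215) to (387,215). It looks square and nearly centred.

Run:
```python
from h import *
o=monitor.get_obs();P=(o["position"],o["ee_rot"])
C=lambda p:np.array(p)/2+[100,0]-.25
ang=lambda v:np.degrees(np.arctan2(v[1],v[0]))
a=ray("wrist",C([(88,41),(540,38)]),.069,P);b=ray("wrist",C([(133,82),(493,82)]),.014,P)
r=ray("wrist",C([(227,215),(387,215)]),.1305,P)
for n,e in(("ptop",a),("pbot",b),("railend",r)):print(n,e,e.mean(0),ang(e[1]-e[0]),np.linalg.norm(e[1]-e[0]))
T=R.from_quat(np.roll(o["ee_rot"],-1)).as_matrix();print("tool x,y",T[:,0],T[:,1],ang(T[:,1]))
```

```text
ptop [[0.4337 0.061  0.069 ]
 [0.5789 0.0671 0.069 ]] [0.5063 0.064  0.069 ] 2.415401224928256 0.14528595018993526
pbot [[0.4315 0.0614 0.014 ]
 [0.5821 0.0669 0.014 ]] [0.5068 0.0642 0.014 ] 2.0823190120615003 0.15069779120996185
railend [[0.4867 0.0085 0.1305]
 [0.5252 0.0099 0.1305]] [0.506  0.0092 0.1305] 2.0867381369197227 0.0385722656432215
tool x,y [-0.0368  0.9993 -0.0004] [0.9993 0.0368 0.0004] 2.109310537539376
```

>>> servo_tool(
  steps=[
    {"turn":[0,0,0],"offset":[0.03,0.003,0.04],"gripper":30},
    {"turn":[0,0,0],"offset":[0.053,0.003,0.08],"gripper":30},
    {"turn":[0,0,0],"offset":[0.053,0.003,0.1],"gripper":30},
    {"turn":[0,0,0],"offset":[0.053,0.003,0.108],"gripper":30},
    {"turn":[0,0,0],"offset":[0.053,0.003,0.108],"gripper":30},
    {"turn":[0,0,0],"offset":[0.053,0.003,0.108],"gripper":30},
    {"turn":[0,0,0],"offset":[0.06,0.003,0.108],"gripper":30},
    {"turn":[0,0,0],"offset":[0.067,0.003,0.108],"gripper":30},
    {"turn":[0,0,0],"offset":[0.072,0.003,0.108],"gripper":30},
    {"turn":[0,0,0],"offset":[0.072,0.003,0.108],"gripper":30},
    {"turn":[0,0,0],"offset":[0.072,0.003,0.108],"gripper":30},
  ],
)

```text
time_s: 10.1
position: [0.5079, -0.0154, 0.0209]
ee_rot: [0.0, 0.693, 0.721, 0.0]
wrist_force: [0.6, 0.1, -1.1]
width: 0.0397
gripper_force: 45.0
```

>>> servo_tool(
  steps=[
    {"turn":[0,0,0],"offset":[0.004,0,0],"gripper":30},
    {"turn":[0,0,0],"offset":[0.008,0,0],"gripper":30},
    {"turn":[0,0,0],"offset":[0.008,0,0],"gripper":30},
    {"turn":[0,0,0],"offset":[0.008,0,0],"gripper":30},
  ],
)

```text
time_s: 10.5
position: [0.5078, -0.01, 0.0208]
ee_rot: [0.0, 0.693, 0.721, -0.0]
wrist_force: [0.1, -4.8, 0.3]
width: 0.0398
gripper_force: 45.0
```

>>> servo_tool(
  steps=[
    {"turn":[0,0,0],"offset":[0.004,0,0],"gripper":30},
    {"turn":[0,0,0],"offset":[0.008,0,0],"gripper":30},
    {"turn":[0,0,0],"offset":[0.008,0,0],"gripper":30},
    {"turn":[0,0,0],"offset":[0.008,0,0],"gripper":30},
    {"turn":[0,0,0],"offset":[0.008,0,0],"gripper":30},
    {"turn":[0,0,0],"offset":[0.008,0,0],"gripper":30},
    {"turn":[0,0,0],"offset":[0.008,0,0],"gripper":30},
    {"turn":[0,0,0],"offset":[0.008,0,0],"gripper":30},
    {"turn":[0,0,0],"offset":[0.008,0,0],"gripper":30},
    {"turn":[0,0,0],"offset":[0.008,0,0],"gripper":30},
    {"turn":[0,0,0],"offset":[0.008,0,0],"gripper":30},
    {"turn":[0,0,0],"offset":[0.008,0,0],"gripper":30},
    {"turn":[0,0,0],"offset":[0.008,0,0],"gripper":30},
    {"turn":[0,0,0],"offset":[0.008,0,0],"gripper":30},
    {"turn":[0,0,0],"offset":[0.008,0,0],"gripper":30},
    {"turn":[0,0,0],"offset":[0.008,0,0],"gripper":30},
  ],
)

```text
time_s: 12.1
position: [0.5076, -0.005, 0.0209]
ee_rot: [0.001, 0.693, 0.721, -0.0]
wrist_force: [-0.8, -9.4, 0.3]
width: 0.0394
gripper_force: 45.0
```

Run:
```python
from h import *
o=monitor.get_obs();print(o["position"],o["ee_rot"],o["wrist_force"],o["wrist_torque"],o["gripper_force"])
i=imaging.get_image("wrist")
cv2.imwrite("pics/w5.png",cv2.resize(i[0:300,100:420],None,fx=2,fy=2,interpolation=cv2.INTER_CUBIC))
t=imaging.get_image("top");cv2.imwrite("pics/t5.png",cv2.convertScaleAbs(cv2.resize(t[110:260,130:300],None,fx=4,fy=4),alpha=1.5))
```

```text
[ 0.5076 -0.005   0.0209] [ 0.0009  0.6933  0.7207 -0.0005] [-0.8346 -9.3703  0.3416] [-1.4918  0.1601  0.2227] 44.952630400657654
```

View pics/w5.png

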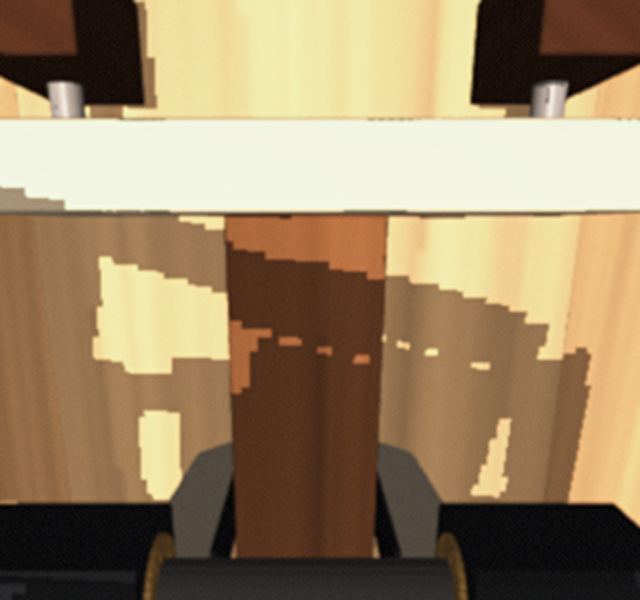

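View pics/t5.png

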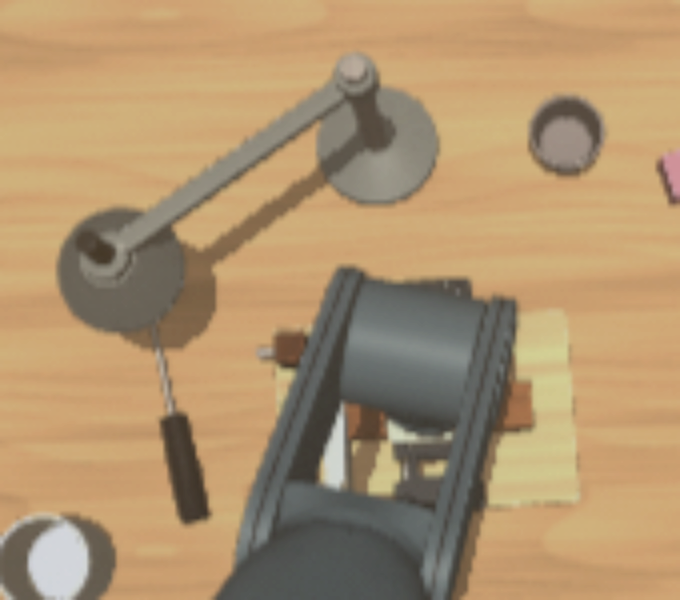

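The rail lies flat, square and centred against the panel: its end edge is at (227–387, 215) and the panel edge is level. The push is steady at about 9 N, and the lamp is still at its stop. I hand in.

```bash
python3 -c "
from station import job;print(job.finish_job())"
```

```text
the job is handed in; nothing more can be done
None
```

The job is handed in: the lamp arm is swung left to its stop, and the rail is still held flat and square against the drawer side at about 9 N, pushing it in about 11 mm; the hand-in returned no verdict.

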